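# Interlace the heat-sink comb on the robot chassis

### The job

Pick up the loose aluminium comb with three widely spaced fins and fit it onto the finned heat sink on the little wheeled robot's deck: its fins must slide down into the gaps between the heat sink's fins, centred, until it rests fully home. Keep hold of it until it is down, then let go; leave the similar five-finned comb where it is.

Things in the scene. Friction and masses are not known exactly. Their poses are not given: they have to be found in the camera images.
- comb_grip (a point): Three-finned aluminium comb, 175-350 g, standing on its fins (sizes in mm). Grip bar on top: 76 long (x), 16 thick (y), 45 tall. Under it 3 fins, 4 thick, 70 long (y, sticking out 27 each side of the bar), 40 deep, at x = -28, 0, 28. Point: bar centre, 62.5 above the fins' feet, 22.5 above their tops; z up. Grip the bar across y, above the fins. Same after a half turn about z.
- fine_comb_grip (a point): The comb to leave alone: same bar and outer size (mm), same point and axes, but five fins 14 mm apart, which do not fit the heat sink. The two combs may stand in each other's place.
- sink_seat (a point): Heat sink fixed on the immovable chassis (sizes in mm). Four fins, 4 thick, 80 long (y), 34 tall, at x = -42, -14, 14, 42: three gaps 24 wide at x = -28, 0, 28. Point: centre of the gaps' floor, 48 above the table (fin tops 82); z up. Home: comb fins stand on this floor, parallel to y, comb grip point 62.5 above this point. Beside it: wheels and parts under 65 high.
Mind the look-alikes: they are no part of the job. What is shaped like the part that bears comb_grip but red is not meant.

How it is judged:
By the outcome, as a careful person would: the job done as asked, in the order asked, and still so for the second after the job is handed in, with the robot touching nothing.
It also fails if it takes over 29 s, if anything falls off the work surface, if the arm or the gripper's body presses on something with over 40 N, if the wrist force passes 120 N, or if a joint passes its speed limit or range.

### The arm

A 6-joint arm with a two-finger parallel gripper is mounted at the origin on the work surface. World frame = base frame: x ahead of the robot, y to its left, z up, the work surface at z = 0. Lengths are in mm, angles in rad, forces in N, time in s.
With the tool pointing down it reaches from about 350 to 725 mm from the base axis. Payload 6 kg.
Tool frame: the origin (TCP) lies at the very end of the fingers, on their centre line; the grasp point (between the pads) lies 19 mm behind it; z points along the fingers, y is the direction in which the jaws open and shut (so a half turn about z gives the same grasp; the last joint's range is limited). The gripper opens to 85 mm and grips with 20 to 120 N. Pads are 22 mm wide; open, the fingers measure 114 mm over their backs; the gripper's body (76 mm by 85 mm) begins 54 mm behind the grasp point. The pads swing forward as they close: fully open they stand 13 mm farther back than shut.
Start: joints at [1.442, 0.04, 0.085, 0, -1.615, -0.334], TCP at [267.844, 536.87, 205.161] pointing down, gripper open.
Joint ranges: [-2.56, 2.56], [-1.29, 2.01], [-1.08, 1.49], [-3.29, 1.98], [-2.81, -0.18], [-2.99, 2.99]. Speed limits (rad/s): [2.57, 2.57, 3.01, 3.14, 3.14, 3.14].

### API

Orientations are given as [roll, pitch, yaw] about the fixed x, y, z axes, in that order (R = Rz(yaw) Ry(pitch) Rx(roll)).
In Python, from station import ctrl gives the robot as it stands. Calls block until the motion is done:
- ctrl.move_to(position, orientation): joint-space move of the TCP to a pose.
- ctrl.move_straight(position, v=150, ori=None): straight line of the TCP; ori=None keeps the orientation; v is the mean speed in mm/s.
- ctrl.move_j(angles): joint-space move.
- ctrl.command_gripper(opening, force=None): finger opening in mm; force is the grip in N (None keeps the last); returns when the fingers have stopped.
- ctrl.hold(seconds).
- ctrl.ik(position, orientation): joint angles nearest the present ones, or None.
- ctrl.read_state(): the state.
- ctrl.capture(name): name is "side" or "top"; returns a dict with "image" (400x640x3 uint8, red, green, blue), "K" (3x3 intrinsics, pixels), "k1" (the pictures are not rectified: a ray, as slopes to the right and down, at radius r is drawn at 1 + k1 r^2 times it, then the intrinsics apply), "R" (3x3) and "t" (3): a world point X has camera coordinates R X + t. Camera axes: x right, y down, z forward; pixel columns grow to the right and rows downward; lengths in mm; the calibration is good to about 2 mm. A picture is of the moment at which its call begins. There is no depth.
A pose or a line that the arm cannot do raises ctrl.MotionError and nothing moves.
- ctrl.close_job(): hands the job in, once; it reports no verdict.
The state is a dict: "time_s": time; "joints": joint angles; "qd": joint speeds; "effort": joint torques, N m; "position": TCP position; "ee_rot": TCP orientation; "contact_force": force on the tool from outside, world axes, zero at the start; "wrist_torque": the same for the moment, N m; "width": finger opening in mm.
Only numpy, scipy, OpenCV 4.12 (cv2) and the standard library are available. Lean on these libraries where they do the work, as an engineer would, in place of code of your own. Each camera call takes 0.05 s, during which the arm holds its last target. There are 200 camera calls.

## Working session

There is one attempt and no reset: what is moved stays moved. The work goes in short steps, each a Python script; the robot and the scene stay as the last script left them, time stands still between calls to the robot, and variables do not carry over. Pictures are saved under pics/ and viewed, about 8 in all and at most 12, crops included, and the job is handed in when it is done.

```bash
mkdir -p pics; ls; cat > h.py <<'E'
import numpy as np, cv2
from station import ctrl
def cap(n,f):
    c=ctrl.capture(n); cv2.imwrite(f'pics/{f}.png',c['image'][:,:,::-1]); np.savez(f'pics/{f}.npz',**c); return c
def load(f): return dict(np.load(f'pics/{f}.npz'))
def ray(c,uv):
    K=c['K']; d=np.array([[c['k1'],0,0,0]]).ravel().astype(float)
    p=cv2.undistortPoints(np.array(uv,float).reshape(-1,1,2),K,d)[:,0]
    d=np.c_[p,np.ones(len(p))]@c['R']; return -c['R'].T@c['t'],d
def plane(c,uv,z):
    o,d=ray(c,uv); return o+d*((z-o[2])/d[:,2])[:,None]
def proj(c,X):
    return cv2.projectPoints(np.array(X,float).reshape(-1,1,3),cv2.Rodrigues(c['R'])[0],c['t'],c['K'],np.array([float(c['k1']),0,0,0]))[0][:,0]
E
python3 - <<'E'
from h import *
for n in('top','side'):
    c=cap(n,n+'0'); print(n,c['K'].tolist(),c['k1'],(-c['R'].T@c['t']).round(),c['R'].round(2).tolist())
print(ctrl.read_state())
E
```

```text
pics
top [[395.4518579731756, 0.0, 318.85381595657236], [0.0, 395.4518579731756, 198.3620219990948], [0.0, 0.0, 1.0]] -0.04258433338122737 [397. -73. 972.] [[-0.12, -0.99, -0.0], [-0.97, 0.12, -0.2], [0.2, -0.02, -0.98]]
side [[407.3539151633458, 0.0, 318.325937273214], [0.0, 407.3539151633458, 197.82300102758646], [0.0, 0.0, 1.0]] -0.0483621836260773 [ 174. -554.  670.] [[0.77, -0.64, -0.01], [-0.47, -0.54, -0.7], [0.44, 0.54, -0.72]]
{'time_s': 0.1, 'joints': array([ 1.44168375e+00,  4.07433554e-02,  8.39377748e-02, -4.02621202e-04,
       -1.61547972e+00, -3.33674589e-01]), 'qd': array([-0.00083999, -0.00064753,  0.00305   ,  0.00101921,  0.0013474 ,
        0.00077209]), 'effort': array([-5.26214746e-03, -3.69344687e+01,  3.48276758e+01,  6.95196792e+00,
       -4.65077886e-03, -1.09028839e-06]), 'position': array([267.67070702, 536.62548962, 204.29952431]), 'ee_rot': array([ 3.14005407e+00, -1.07603068e-04, -4.62769403e-01]), 'contact_force': array([1.29774859, 0.21749904, 0.00236472]), 'wrist_torque': array([-0.0229829 , -0.02789613,  0.01318639]), 'width': 85.63851326584984}
```

View pics/top0.png

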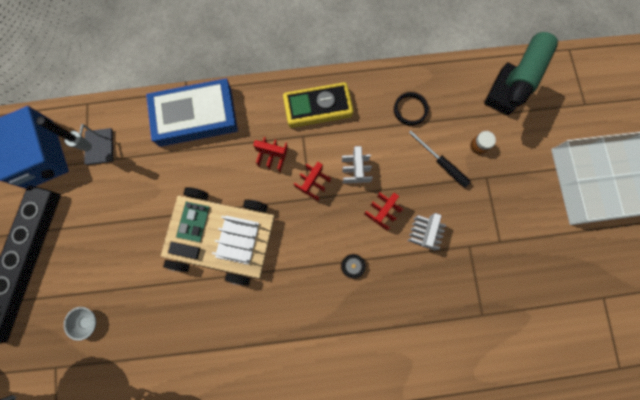

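View pics/side0.png

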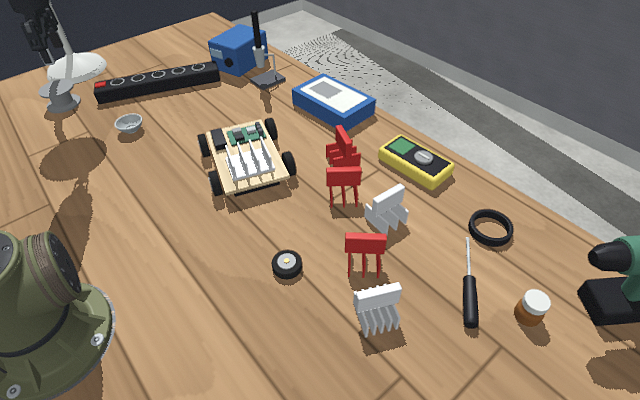

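Top view: aluminium combs at (357,165) and (429,231), red look-alikes at (270,152), (313,180) and (383,210), heat sink at about (238,240). In the side view the comb at (378,308) shows five fins, so the one at (357,165) top / (387,210) side should be the three-finned one. An enlarged crop will confirm it.

```bash
python3 - <<'E'
from h import *
t=cv2.imread('pics/top0.png');s=cv2.imread('pics/side0.png')
f=lambda a,x,y,w,h:cv2.resize(a[y:y+h,x:x+w],(400,300),interpolation=cv2.INTER_CUBIC)
cv2.imwrite('pics/crop1.png',np.vstack([np.hstack([f(t,325,135,64,48),f(t,398,208,64,48)]),np.hstack([f(t,200,204,80,60),f(s,350,170,80,60)])]))
E
```

```text
(no output)
```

View pics/crop1.png

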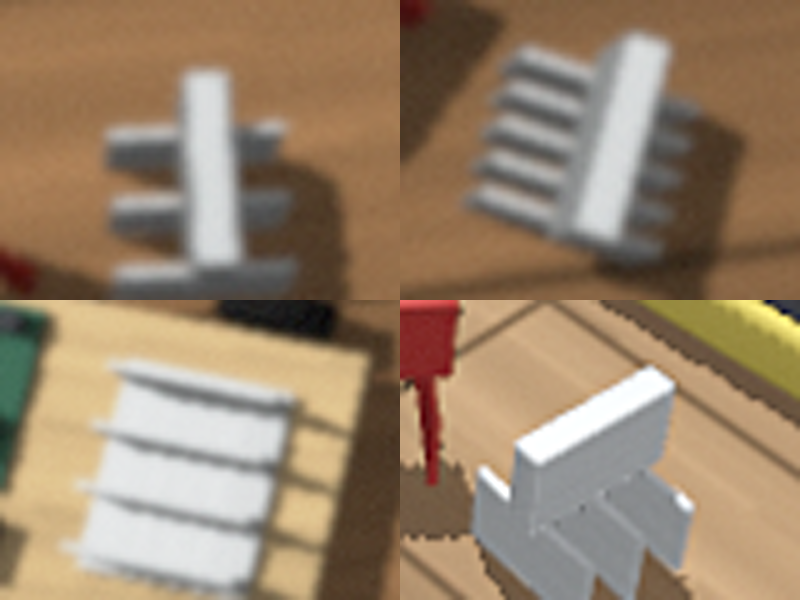

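The crop confirms it: the comb at top (357,165) has three fins and is the target, and (429,231) has five. Now I'll measure the comb and look at the sink larger.

```bash
python3 - <<'E'
from h import *
for n,(x,y,w,h) in dict(top=(345,140,28,45),side=(362,178,50,55)).items():
    c=load(n+'0'); g=cv2.cvtColor(c['image'],cv2.COLOR_RGB2GRAY)[y:y+h,x:x+w]
    k=8; G=cv2.resize(g,None,fx=k,fy=k,interpolation=cv2.INTER_CUBIC)
    for th in (185,200,) if n=='top' else (225,235):
        cs=cv2.findContours((G>th).astype(np.uint8),0,2)[0]; m=max(cs,key=cv2.contourArea)[:,0]
        uv=(m+.5)/k-.5+[x,y]
        P=plane(c,uv,85)[:,:2].astype(np.float32); r=cv2.minAreaRect(P); b=cv2.boxPoints(r)
        print(n,th,G.max(),np.round(r[0],1),np.round(r[1],1),round(r[2],2),uv.mean(0).round(1))
t=cv2.imread('pics/top0.png');s=cv2.imread('pics/side0.png')
f=lambda a,x,y,w,h:cv2.resize(a[y:y+h,x:x+w],(400,400),interpolation=cv2.INTER_CUBIC)
cv2.imwrite('pics/crop2.png',np.hstack([f(t,208,210,50,60)if 0 else f(t,208,208,56,56),f(s,220,132,60,60)]))
E
```

```text
top 185 222 [ 654.  -193.3] [14.5 72.6] 85.01 [358.2 160.6]
top 200 222 [ 653.9 -193.2] [12.6 70.5] 85.08 [358.  161.4]
side 225 255 [ 650.8 -194.9] [14.7 74.2] 85.65 [388.6 192.5]
side 235 255 [ 650.8 -194.9] [13.8 73.4] 85.55 [388.8 192.4]
```

View pics/crop2.png

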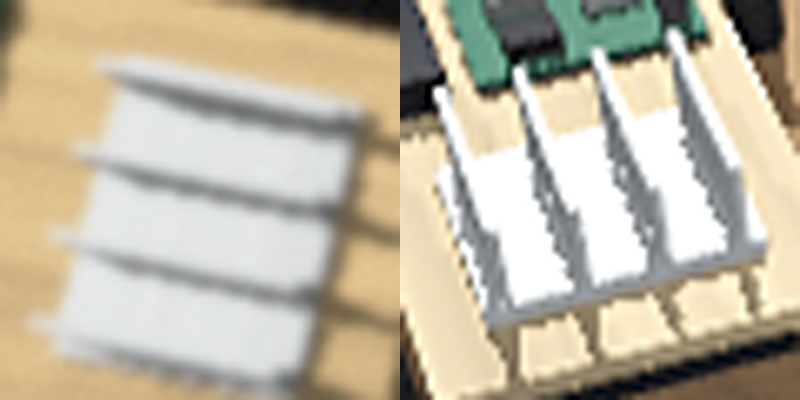

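Sink crops: in the side view (right panel) the fin top ends read (438,92)/(492,232), (518,70)/(573,210), (598,50)/(655,185), (675,33)/(738,165); in the top view (left panel) the left tips are (105,68), (82,152), (58,238), (35,325).

```bash
python3 - <<'E'
from h import *
s=load('side0');t=load('top0')
S=np.array([[38,92],[92,232],[118,70],[173,210],[198,50],[255,185],[275,33],[338,165]],float)
P=plane(s,(S+.5)/(400/60)-.5+[220,132],82)[:,:2]
T=np.array([[105,68],[360,108],[82,152],[338,205],[58,238],[315,292],[35,325],[295,378]],float)
Q=plane(t,(T+.5)/(400/56)-.5+[208,208],82)[:,:2]
for n,A in(('side',P),('top',Q)):
    print(n,A.mean(0).round(1)); print(A.round(1).tolist())
    far,near=A[::2],A[1::2]; print('len',np.linalg.norm(far-near,axis=1).round(1),'ang',[round(float(np.degrees(np.arctan2(*(a-b)[::-1]))),1) for a,b in zip(far,near)])
    print('pitch',np.linalg.norm(np.diff(far,axis=0),axis=1).round(1),'ang',np.degrees(np.arctan2(*(far[-1]-far[0])[::-1])).round(1),np.degrees(np.arctan2(*(near[-1]-near[0])[::-1])).round(1))
# bright floor in both views, z=48
for n,c,(x,y,w,h) in(('top',t,(208,208,56,56)),('side',s,(220,145,60,40))):
    im=c['image'][y:y+h,x:x+w]; hs=cv2.cvtColor(cv2.resize(im,None,fx=6,fy=6,interpolation=cv2.INTER_CUBIC),cv2.COLOR_RGB2HSV)
    m=((hs[...,1]<45)&(hs[...,2]>100)).astype(np.uint8)
    cs=max(cv2.findContours(m,0,2)[0],key=cv2.contourArea)[:,0]
    r=cv2.minAreaRect(plane(c,(cs+.5)/6-.5+[x,y],48)[:,:2].astype(np.float32)); print(n,'floor',np.round(r[0],1),np.round(r[1],1),r[2])
E
```

```text
side [508.3 108.3]
[[479.9, 158.8], [455.3, 83.1], [507.6, 150.9], [481.5, 74.8], [535.1, 141.9], [509.2, 67.5], [561.3, 132.0], [536.2, 57.7]]
len [79.6 80.4 78.8 78.4] ang [72.0, 71.0, 70.8, 71.4]
pitch [28.8 29.  27.9] ang -18.2 -17.4
top [509.2 106.9]
[[561.3, 132.7], [538.6, 52.7], [535.3, 142.0], [508.6, 62.4], [508.9, 151.6], [482.2, 72.1], [482.4, 160.8], [456.2, 80.8]]
len [83.2 83.9 83.8 84.2] ang [74.1, 71.5, 71.4, 71.9]
pitch [27.7 28.1 28. ] ang 160.4 161.1
top floor [511.7 113.9] [ 92.1 102.1] 71.32701110839844
side floor [515.1 125.9] [137.1 105.7] 71.43085479736328
```

```bash
python3 - <<'E'
from h import *
pi=np.pi; o=[pi,0,np.radians(-4.8)]
x,y=652.3,-194.0
ctrl.command_gripper(52)
ctrl.move_to([x,y,140],o)
ctrl.move_straight([x,y,48],v=120)
s=ctrl.read_state();print(s['time_s'],s['position'],s['contact_force'],s['width'])
ctrl.command_gripper(10,50)
s=ctrl.read_state();print(s['time_s'],s['position'],s['contact_force'],s['width'])
ctrl.move_straight([x,y,165],v=120)
s=ctrl.read_state();print(s['time_s'],s['position'],s['contact_force'],s['wrist_torque'],s['width'])
o2=[pi,0,np.radians(-18.5)]
ctrl.move_to([508.6,107.7,165],o2)
s=ctrl.read_state();print(s['time_s'],s['position'],s['ee_rot'],s['width'])
a=cap('side','side1');b=cap('top','top1')
cv2.imwrite('pics/v1.png',np.hstack([cv2.resize(a['image'][60:210,170:320,::-1],(400,400)),cv2.resize(b['image'][150:280,160:290,::-1],(400,400))]))
E
```

```text
4.3583 [ 652.94970073 -194.17578913   49.22955903] [ 0.07480656 -0.32410848  0.36874271] 52.12691136686261
4.775 [ 652.73041166 -194.34180005   48.95863818] [0.87972893 0.02705519 4.33874834] 14.640949374303684
5.9 [ 651.85231396 -193.75090119  163.53681096] [-0.04004109  0.94020614 -3.5365012 ] [-0.10274952  0.04443145 -0.01886144] 14.288162032503259
7.1667 [508.95366283 107.19859176 165.04815561] [ 3.14136359e+00 -2.07930395e-04 -3.23195137e-01] 14.240070155235586
```

View pics/v1.png

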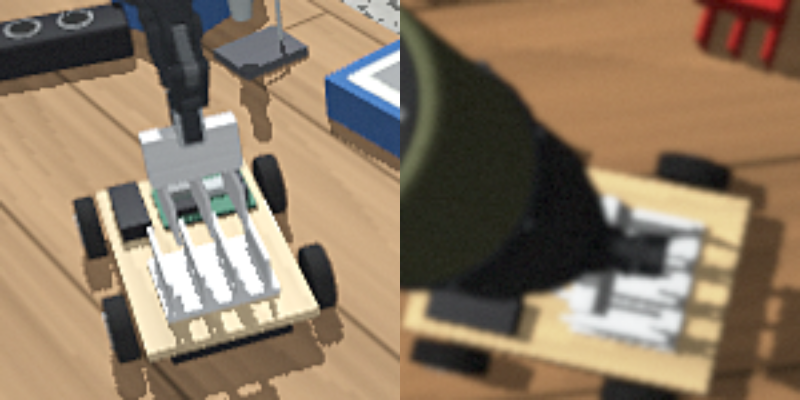

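The comb is held level above the sink (side crop: bar about (142..240, 115..185)). I'll compare the bar's corners with the prediction to find its offset in the grip.

```bash
python3 - <<'E'
from h import *
c=load('side1'); T=np.array([508.95,107.2]); a=np.radians(-18.5)
R=np.array([[np.cos(a),-np.sin(a)],[np.sin(a),np.cos(a)]])
dz=165.05-49
pts=[[*(R@[x,-8]+T),z+dz] for z in(85,) for x in(-38,38)]+[[*(R@[x,-35]+T),40+dz] for x in(-28,0,28)]+[[*(R@[x,-35]+T),dz] for x in(-28,0,28)]
uv=proj(c,pts); x0,y0,w,h=215,95,60,75; k=8
im=cv2.resize(c['image'][y0:y0+h,x0:x0+w,::-1],None,fx=k,fy=k,interpolation=cv2.INTER_CUBIC)
q=(uv-[x0,y0]+.5)*k-.5; print(q.round().tolist())
for p in q: cv2.drawMarker(im,tuple(int(v) for v in p.round()),(0,0,255),cv2.MARKER_CROSS,14,1)
cv2.imwrite('pics/v2.png',im)
E
```

```text
[[67.0, 142.0], [355.0, 77.0], [158.0, 334.0], [262.0, 309.0], [366.0, 284.0], [181.0, 454.0], [283.0, 428.0], [382.0, 403.0]]
```

View pics/v2.png

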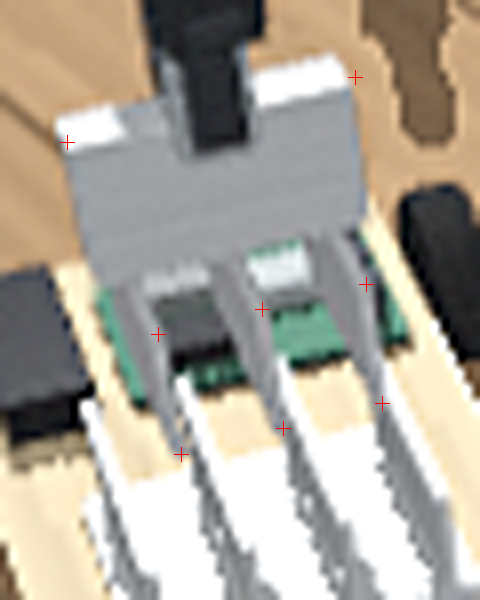

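The comb sits about 1 mm toward its −x in the grip and a few mm lower than predicted. I'll correct x by 1 mm and go down, watching the force.

```bash
python3 - <<'E'
from h import *
a=np.radians(-18.5); xy=np.array([508.6,107.7])+1.0*np.array([np.cos(a),np.sin(a)])
ctrl.move_straight([*xy,140],v=60)
f0=ctrl.read_state()['contact_force']
ctrl.move_straight([*xy,104],v=50)
z=104
while z>92:
    s=ctrl.read_state(); d=s['contact_force']-f0
    print(z,s['time_s'],s['position'].round(1),d.round(1),s['width'].round(1))
    if abs(d[2])>6 or np.hypot(*d[:2])>8: break
    z-=1.5; ctrl.move_straight([*xy,z],v=25)
b=cap('side','side2')
cv2.imwrite('pics/v3.png',cv2.resize(b['image'][100:205,190:305,::-1],None,fx=5,fy=5,interpolation=cv2.INTER_CUBIC))
E
```

```text
Traceback (most recent call last):
AttributeError: 'float' object has no attribute 'round'
```

```bash
python3 - <<'E'
from h import *
a=np.radians(-18.5); xy=np.array([508.6,107.7])+1.0*np.array([np.cos(a),np.sin(a)])
f0=np.array([0,.5,-3.5])
z=104
while z>92:
    s=ctrl.read_state(); d=s['contact_force']-f0
    print(z,s['time_s'],s['position'].round(1),d.round(1),round(s['width'],1))
    if abs(d[2])>6 or np.hypot(*d[:2])>8: break
    z-=1.5; ctrl.move_straight([*xy,z],v=25)
b=cap('side','side2')
cv2.imwrite('pics/v3.png',cv2.resize(b['image'][100:205,190:305,::-1],None,fx=5,fy=5,interpolation=cv2.INTER_CUBIC))
E
```

```text
104 8.7 [509.8 107.4 104.4] [ 0.  -0.7  1.4] 14.4
102.5 8.95 [509.6 107.4 102.6] [-0.  -0.8  1.2] 14.5
101.0 9.2 [509.5 107.4 100.9] [ 0.4 -0.9  0.7] 14.9
99.5 9.45 [509.5 107.4  99.3] [-0.1  0.6  0.6] 14.5
98.0 9.7 [509.5 107.4  97.9] [ 0.3 -0.4 -0.1] 14.7
96.5 9.95 [509.8 107.3  97. ] [ 0.2 -1.5  3.6] 14.5
95.0 10.2 [510.  107.2  96.9] [-4.4 -1.6  9.7] 14.2
```

View pics/v3.png

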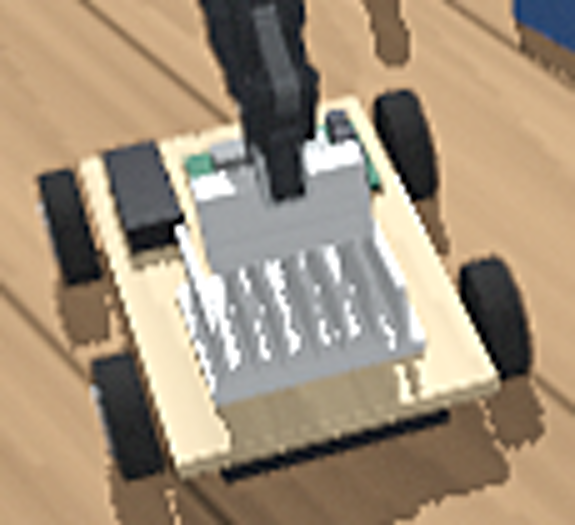

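Contact came at TCP z = 97, exactly the expected home height (49+48), with the fins between the sink's fins. Releasing and backing off straight up.

```bash
python3 - <<'E'
from h import *
ctrl.move_straight([509.6,107.4,96.7],v=25)
ctrl.command_gripper(45)
ctrl.move_straight([509.6,107.4,190],v=120)
ctrl.move_to([300,-150,260],[np.pi,0,-.32]) if ctrl.ik([300,-150,260],[np.pi,0,-.32]) is not None else ctrl.move_to([520,-200,260],[np.pi,0,-.32])
s=ctrl.read_state();print(s['time_s'],s['position'])
a=cap('side','side3');b=cap('top','top3')
f=lambda a,x,y,w:cv2.resize(a['image'][y:y+w,x:x+w,::-1],(400,400),interpolation=cv2.INTER_CUBIC)
cv2.imwrite('pics/v4.png',np.hstack([f(a,215,110,72),f(b,200,200,72)]))
# bar top, z=48+85
for n,c,(x,y,w,h),th in(('top',b,(205,205,60,60),205),('side',a,(220,115,55,45),235)):
    G=cv2.resize(cv2.cvtColor(c['image'],cv2.COLOR_RGB2GRAY)[y:y+h,x:x+w],None,fx=8,fy=8,interpolation=cv2.INTER_CUBIC)
    for m in sorted(cv2.findContours((G>th).astype(np.uint8),0,2)[0],key=cv2.contourArea)[-3:]:
        r=cv2.minAreaRect(plane(c,(m[:,0]+.5)/8-.5+[x,y],133)[:,:2].astype(np.float32)); print(n,np.round(r[0],1),np.round(r[1],1),round(r[2],1))
E
```

```text
13.1083 [ 300.4282574  -149.54513466  259.40732619]
top [555.4 131. ] [4.1 1.6] 83.0
top [489.4  84.4] [14.3  2.5] 70.4
top [503.5  99.4] [84.6 93.3] 72.5
side [449.   71.9] [54.2 10. ] 71.3
side [507.5 104.6] [16.3 74.5] 72.5
side [534.2  59.5] [146.8  21.4] 66.9
```

View pics/v4.png

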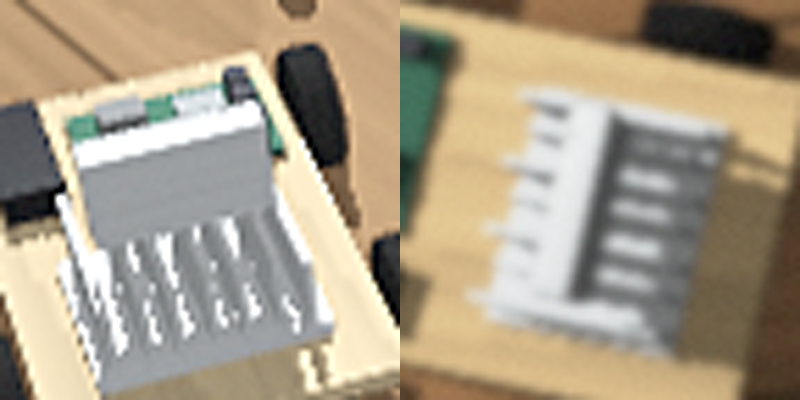

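```bash
python3 - <<'E'
from h import *
a,b=load('side3'),load('top3')
q=np.array([[167,101],[212,106],[133,290],[176,300]],float)
uv=(q+.5)/(400/72)-.5+200
P=plane(b,uv,133); print(P[:,:2].round(1).tolist(),P.mean(0).round(1))
us=proj(a,[[507.5,104.6,133]]); ut=uv.mean(0)
o1,d1=ray(a,us);o2,d2=ray(b,ut); d1=d1[0]/np.linalg.norm(d1);d2=d2[0]/np.linalg.norm(d2)
k=np.linalg.lstsq(np.c_[d1,-d2],o2-o1,rcond=None)[0]; print((o1+k[0]*d1).round(1),(o2+k[1]*d2).round(1))
# enlarged bar in top
cv2.imwrite('pics/v5.png',np.hstack([cv2.resize(b['image'][208:264,205:261,::-1],(560,560),interpolation=cv2.INTER_CUBIC)]))
# enlarge side, near ends of fins; mark where centred home comb would be
s=load('side3'); t=np.radians(-18.5);R=np.array([[np.cos(t),-np.sin(t)],[np.sin(t),np.cos(t)]])
im=cv2.resize(s['image'][115:180,222:287,::-1],(780,600)[:1]+(600,) if 0 else (600,600),interpolation=cv2.INTER_CUBIC);kk=600/65
for z,pts in((133,[(x,y) for x in(-38,38) for y in(-8,8)]),(88,[(x,-35) for x in(-28,0,28)]),(82,[(x,-40) for x in(-42,-14,14,42)])):
    for p in pts:
        u=((proj(s,[[*(R@p+[508.3,108.3]),z]])[0]-[222,115]+.5)*kk-.5).round().astype(int)
        cv2.drawMarker(im,tuple(int(v) for v in u),{133:(0,0,255),88:(0,200,0),82:(255,0,0)}[z],cv2.MARKER_CROSS,16,2)
cv2.imwrite('pics/v6.png',im)
E
```

```text
[[548.5, 105.2], [544.4, 88.0], [477.4, 123.8], [471.7, 107.8]] [510.5 106.2 133. ]
[509.  107.5 130.7] [510.5 106.7 130.7]
```

View pics/v6.png

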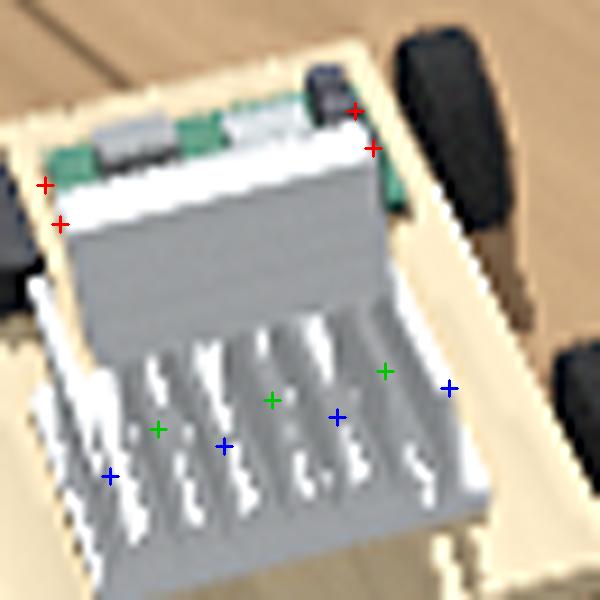

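```bash
python3 - <<'E'
from h import *
a,b=(load(f)['image'].astype(int) for f in('side0','side3'))
print('fine comb change',abs(a-b)[275:340,345:410].mean(), 'red',abs(a-b)[230:278,340:390].mean(), abs(a-b)[125:210,322:362].mean())
s=ctrl.read_state();print(s['time_s'],s['contact_force'])
ctrl.close_job()
E
```

```text
fine comb change 4.9436686390532545 red 7.719166666666666 4.7080392156862745
13.2083 [ 0.42835871 -0.21766531 -0.0039119 ]
the job is handed in; nothing more can be done
```

I picked up the three-finned comb, lowered it onto the heat sink, let go once it was down, backed the arm off and handed the job in at about 13 s.

- **Fully home:** contact came with the tool at 97 mm high. That is the 49 mm pick-up height plus the 48 mm gap floor, so the comb is resting on the floor of the gaps. The contact force at that point was about 10 N.
- **Centred:** across the gaps the comb is 0.4 mm (side camera) to 1.4 mm (top camera) off centre, with 10 mm of clearance each side. The yaw is within about 1°.
- **Disagreement:** along the fins the top camera puts the comb 0.3 mm off centre, but the side camera reads 3.8 mm. Combining both views puts the bar top 2 mm below its expected height. That is about the calibration error, so I trusted the tool position and the top view and left the comb alone.
- **Five-finned comb:** I never reached for it. My before-and-after picture comparison showed only small changes around it and the red combs. I put those down to shadow and noise, but did not check them by eye.

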